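# Drag the spindle nut along the rail into its corner pocket

### The job

Without gripping or lifting it, use the fingertips to push the loose hex nut on the nest plate sideways, straight across, until it is up against the long rail; then drag it along the rail, close against it all the way, into the corner pocket until it is home against both the rail and the end stop. Finish with the nut lying flat in the corner and the hand clear, and do not disturb the vee block, the knurled ring or the thumb screw standing around the plate.

Things in the scene. Friction and masses are not known exactly. Their poses are not given: they have to be found in the camera images.
- spindle_nut: The loose blackened steel hex nut, 35 mm across flats, 40 mm across corners, 18 mm high, 60 to 130 g, lying flat on the nest plate at any yaw. Dragged along the rail it may turn, jam against it or drift off it; a push across towards the rail frees or returns it. Origin: centre of its underside; z up.
- nest_plate: Fixed aluminium plate, 130 mm (its x) by 270 mm (its y), 8 mm thick, with dark steel bars 12 mm high on it. Origin: centre of its underside, on the bench. Its +x points away from the robot to the rail, its +y along the rail to the end stop at the robot's left. Rail: along y, inner face at x=+45 mm, 16 mm wide, from y=-133 to +122 mm.
- pocket_corner (a point): Corner of the pocket at plate-surface height, where the inner faces of rail and end stop meet (x=+45, y=+100, z=+8 mm in the plate's frame, same axes). End stop: bar across the plate, 16 mm thick, from x=-24 to +61 mm. The nut is home when its centre lies 17 to 20 mm from both faces, on the -x, -y side.
- pocket_lip (a point): Free end, at plate-surface height, of the lip: a short bar that closes the pocket on the third side (x=-3, y=+88, z=+8 mm in the plate's frame). The lip's inner face is 48 mm from the rail; it is 12 mm thick and runs 12 mm to the stop, so the pocket opens towards -y only and the rear two thirds of a nut that is home stand out past it.
- vee_block: Bystander: small steel vee block, 50x50 mm, 34 mm tall, standing on the bench behind the rail. Origin: centre of its underside.
- knurled_ring: Bystander: steel knurled ring, 74 mm diameter, 20 mm high, lying on the bench past the open (-y) end of the plate. Origin: centre of its underside.
- thumb_screw: Bystander: steel thumb screw, 30 mm head, 29 mm tall, standing head down on the bench past the end stop. Origin: centre of its underside.

How it is judged:
On the way, in this order (a step that is already met when the one before it is completed fails the run):
1. the nut is up against the rail (centre within 24 mm of its face) well before the pocket (more than 95 mm from the end stop) (x of spindle_nut in the frame of pocket_corner above -0.024 m and y of spindle_nut in the frame of pocket_corner below -0.095 m), for 0.1 s.
2. the nut is home in the corner pocket, flat on the plate (x of spindle_nut in the frame of pocket_corner between -0.0225 and 0 m and y of spindle_nut in the frame of pocket_corner between -0.0225 and 0 m and z of spindle_nut in the frame of pocket_corner below 0.004 m and angle between spindle_nut's own z axis and vertical below 0.1 rad), for 0.2 s.
At the end, for the whole second after the job is handed in: The nut lies flat and at rest on the plate in the corner pocket, its centre within 22.5 mm of both the rail's and the end stop's face (corner radius 20 mm) (all of step 2 and linear speed of spindle_nut below 0.01 m/s); the robot touches nothing.
It fails at once if the nut is lifted or tipped (more than 8 mm off the plate, or 0.35 rad) (z of spindle_nut in the frame of pocket_corner above 0.008 m or angle between spindle_nut's own z axis and vertical above 0.35 rad).
It fails at once if the nut leaves the rail on the way (centre more than 32 mm from the rail's face while 45 to 95 mm from the end stop) (x of spindle_nut in the frame of pocket_corner below -0.032 m and y of spindle_nut in the frame of pocket_corner between -0.095 and -0.045 m).
It fails at once if the vee block is disturbed (moved more than 15 mm or tipped) (distance of vee_block from where it was at the start of the episode above 0.015 m or angle between vee_block's own z axis and vertical above 0.3 rad).
It fails at once if the knurled ring is disturbed (moved more than 15 mm or tipped) (distance of knurled_ring from where it was at the start of the episode above 0.015 m or angle between knurled_ring's own z axis and vertical above 0.3 rad).
It fails at once if the thumb screw is disturbed (moved more than 15 mm or tipped) (distance of thumb_screw from where it was at the start of the episode above 0.015 m or angle between thumb_screw's own z axis and vertical above 0.3 rad).
It also fails if it takes over 51 s, if anything falls off the work surface, if the arm or the gripper's body presses on something with over 40 N, if the wrist force passes 120 N, or if a joint passes its speed limit or range.

### The arm

A 7-joint arm with a two-finger parallel gripper is mounted at the origin on a cart in front of the work surface, level with it; the furniture and walls round the work are solid. World frame = base frame: x ahead of the robot, y to its left, z up, the work surface at z = 0. Lengths are in m, angles in rad, forces in N, time in s.
With the tool pointing down it reaches from about 0.4 to 0.925 m from the base axis. Payload 4.1 kg.
Tool frame: the origin (TCP) lies at the very end of the fingers, on their centre line; the grasp point (between the pads) lies 19 mm behind it; y points along the fingers, z is the direction in which the jaws open and shut, and the axes are right-handed (so a half turn about y gives the same grasp; the last joint's range is limited). The gripper opens to 85 mm and grips with 20 to 120 N. Pads are 22 mm wide; open, the fingers measure 114 mm over their backs; the gripper's body (76 mm by 85 mm) begins 54 mm behind the grasp point. The pads swing forward as they close: fully open they stand 13 mm farther back than shut.
Start: joints at [1.151, 0.398, 0.045, 1.537, -0.019, 1.207, -0.051], TCP at [0.205, -0.617, 0.231] pointing down, gripper open.
Joint ranges: [-2.82, 2.82], [-0.49, 2.23], [-1.37, 1.46], [0, 2.46], [-1.36, 4.5], [0.23, 2], [-2.94, 2.94]. Speed limits (rad/s): [2.57, 2.57, 3.14, 3.14, 3.14, 3.14, 3.14].

### API

Orientations are given as a 3x3 rotation matrix whose columns are the frame's x, y, z axes.
In Python, from plant import readout, imaging, close_job, nets gives the robot as it stands.
- The arm moves only by the tool move_arm, never from a script. Its argument "moves" is a list of rows, each a list of 3 entries, a list of its own where there are three numbers: the closure, from -1 (fully open) to 1 (shut), so that 0 is half open, then the shift along the tool's x, y, z in mm, then the turn, a rotation vector about the tool's x, y, z in rad. In form: [[jaw, [tx, ty, tz], [rx, ry, rz]], ...]. A call has 1 to 20 rows; each row shifts and turns the pose as measured when the row begins, along the tool's axes as they then stand; what a row does not reach is not made up. A row lasts 1/12 s, in which the tool goes at most 41.7 mm and 7.16 degrees, less where a joint would pass 70% of its speed; a pose out of reach is approached as far as the arm can. A call with a gripper value outside its range is refused whole. The fingers move at their own pace and stop on an object; "grip_force" is the grip in N (left out, the last holds). Time passes only in rows, so rows that do not move let the fingers close. It gives the time, the measured TCP pose, the force and the opening at its end, in the units of the state.
- readout.get_obs(): the state, without advancing time (a new reading comes with each control period).
- imaging.read_camera(name): name is "scene" or "top" or "wrist"; returns (picture, depth): 480x640x3 uint8, red, green, blue; 480x640 float32, m along the optical axis (not along the pixel's ray), 0 where there is no reading.
- imaging.camera_info(name): a dict with "fx", "fy", "cx", "cy" (pixels), "k1" (the pictures are not rectified: a ray, as slopes to the right and down, at radius r is drawn at 1 + k1 r^2 times it, then the intrinsics apply), "extrinsics" (4x4, takes a point from camera to world coordinates). Camera axes: x right, y down, z forward; pixel columns grow to the right and rows downward; lengths in m; the calibration is good to about 2 mm. A picture is of the moment at which its call begins: read the wrist's pose just before it. camera_info takes no time and is no camera call; for the wrist camera it gives the pose at the moment of the call.
- close_job(): hands the job in, once; it reports no verdict.
Trained networks look in the newest picture that a camera, given by its name, has taken for a name from the list of things; names that differ only in an ending like _2 or _b are one class to them, and where a whole thing is asked for, a point or a joint stands for the part that bears it (a point fixed in the world has none). Each returns a list of dicts, best first, with "score" (0 to 1); they miss things now and then, are a little off and sometimes report something else, mostly with a low value. They report only what shows in the picture. A call takes as long as a camera call.
- nets.search_frame(camera, thing): "xyz" ([x, y, z] in m, in world coordinates, good to about 4 mm: the middle of the surface that is visible of it).
- nets.pinpoint(camera, thing): "xyz" ([x, y, z] in m, in world coordinates, good to about 4 mm: a listed point, or the origin of a listed thing).
The state is a dict: "time_s": time; "q": joint angles; "qvel": joint speeds; "effort": joint torques, N m; "tcp_pos": TCP position; "tcp_rot": TCP orientation; "ft_force": force on the tool from outside, world axes, zero at the start; "wrist_torque": the same for the moment, N m; "width": finger opening in m.
Only numpy, scipy, OpenCV 4.12 (cv2) and the standard library are available. Lean on these libraries where they do the work, as an engineer would, in place of code of your own. Each camera call takes 0.05 s, during which the arm holds its last target.

## Working session

There is one attempt and no reset: what is moved stays moved. The work goes in short steps, Python scripts to look and compute and a tool call to move; the robot and the scene stay as the last step left them, time stands still between calls to the robot, and variables do not carry over. Pictures are saved under pics/ and viewed, and the job is handed in when it is done.

Besides the shell and the picture viewer there is one more tool, called by a JSON object that holds its "api" and its "payload", one argument or row to a line. move_arm: Moves the arm, as the interface text tells. Its arguments: {"type":"object","properties":{"moves":{"type":"array"},"grip_force":{"type":"number"}},"required":["moves"]}

```bash
mkdir -p pics; ls; cat > h.py <<'E'
import numpy as np, cv2
from plant import readout, imaging, close_job, nets
def px2w(cam,u,v,d=None,z=None,info=None):
    i=info or imaging.camera_info(cam)
    a=np.array([(u-i['cx'])/i['fx'],(v-i['cy'])/i['fy']]); s=a.copy()
    for _ in range(10): s=a/(1+i['k1']*(s@s))
    T=np.array(i['extrinsics']); r=T[:3,:3]@np.array([s[0],s[1],1]); o=T[:3,3]
    if d is None: d=(z-o[2])/r[2]
    return o+d*r
def w2px(cam,p,info=None):
    i=info or imaging.camera_info(cam); T=np.array(i['extrinsics'])
    c=T[:3,:3].T@(np.array(p)-T[:3,3]); s=c[:2]/c[2]; k=1+i['k1']*(s@s)
    return np.array([i['fx']*s[0]*k+i['cx'],i['fy']*s[1]*k+i['cy']])
E
python3 - <<'E'
from h import *
np.set_printoptions(precision=4,suppress=True)
o=readout.get_obs()
for k in o: print(k,np.array(o[k]))
for c in ['top','scene']:
    p,d=imaging.read_camera(c); cv2.imwrite(f'pics/{c}0.png',p[:,:,::-1])
    for t in ['spindle_nut','nest_plate','pocket_corner','pocket_lip','vee_block','knurled_ring','thumb_screw']:
        r=nets.pinpoint(c,t); print(c,t,[(np.round(x['xyz'],4),round(x['score'],2)) for x in r[:2]])
print(imaging.camera_info('top'))
E
```

```text
pics
time_s 0.0
q [ 1.151   0.3992  0.045   1.5379 -0.0187  1.2069 -0.0507]
qvel [ 0.0001 -0.     -0.0016 -0.0001 -0.0018  0.0012  0.0009]
effort [ -0.0006 -47.5119   1.3646 -25.4215   0.0117   0.0094  -0.    ]
tcp_pos [ 0.2048 -0.6162  0.2302]
tcp_rot [[-0.9489 -0.0008  0.3154]
 [-0.3154  0.0019 -0.9489]
 [ 0.0001 -1.     -0.002 ]]
ft_force [-1.1624  0.9567  1.2007]
wrist_torque [-0.0423  0.0049  0.0236]
width 0.0850219152265058
top spindle_nut [(array([ 0.4533, -0.1652,  0.007 ]), 0.56)]
top nest_plate [(array([ 0.5201, -0.1119,  0.0016]), 0.88), (array([ 0.5608, -0.2223,  0.0011]), 0.73)]
top pocket_corner [(array([ 0.6314, -0.0802,  0.0062]), 0.94)]
top pocket_lip [(array([ 0.6262, -0.0829,  0.0086]), 0.72), (array([ 0.5907, -0.0532,  0.0127]), 0.61)]
top vee_block [(array([ 0.5605, -0.2216,  0.0037]), 0.8)]
top knurled_ring [(array([ 0.3719, -0.238 ,  0.0056]), 0.96)]
top thumb_screw [(array([ 0.6718, -0.0172, -0.0014]), 0.46)]
scene spindle_nut [(array([ 0.4472, -0.1696,  0.0093]), 0.9)]
scene nest_plate [(array([ 0.5242, -0.1081, -0.0014]), 0.67)]
scene pocket_corner [(array([ 0.6294, -0.085 ,  0.0084]), 0.7), (array([ 0.4445, -0.1669,  0.0061]), 0.31)]
scene pocket_lip [(array([ 0.5904, -0.0535,  0.0078]), 0.72)]
scene vee_block [(array([ 0.5594, -0.2188, -0.0002]), 0.84)]
scene knurled_ring [(array([ 0.3733, -0.2346,  0.0014]), 0.73), (array([ 0.6308, -0.0851,  0.0102]), 0.37)]
scene thumb_screw [(array([ 0.6678, -0.0174, -0.0049]), 0.73)]
{'fx': 584.4508800100264, 'fy': 584.4508800100264, 'cx': 310.2566466008446, 'cy': 241.9836136722629, 'k1': -0.12213385507491539, 'extrinsics': array([[-0.0149, -0.9934,  0.1135,  0.4038],
       [-0.9999,  0.0142, -0.0068, -0.1301],
       [ 0.0051, -0.1136, -0.9935,  1.165 ],
       [ 0.    ,  0.    ,  0.    ,  1.    ]])}
```

View pics/top0.png

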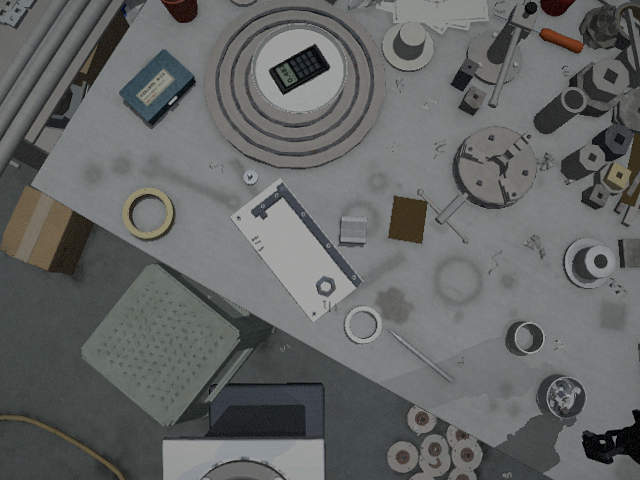

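View pics/scene0.png

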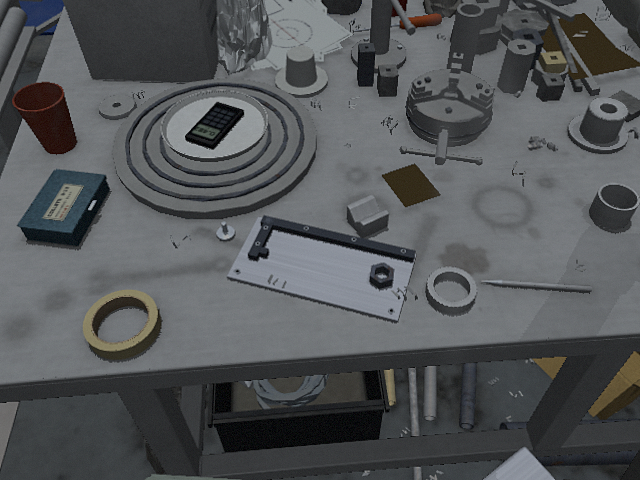

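```bash
python3 - <<'E'
import cv2
p=cv2.imread('pics/top0.png'); c=p[165:335,215:385]
cv2.imwrite('pics/top0z.png',cv2.resize(c,None,fx=3.5,fy=3.5,interpolation=cv2.INTER_CUBIC))
E
```

```text
(no output)
```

View pics/top0z.png

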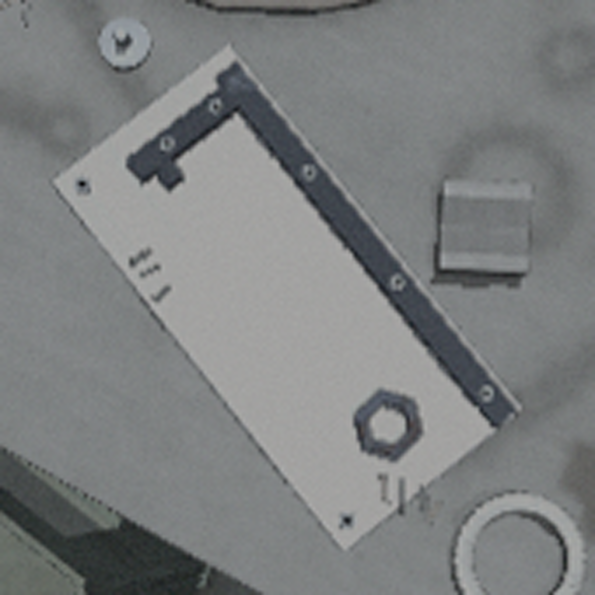

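```bash
cat >> h.py <<'E'
def fit(P,W):
    P=np.array(P,float);W=np.array(W)[:,:2];pm=P.mean(0);wm=W.mean(0)
    A=(P-pm);B=(W-wm); th=np.arctan2((A[:,0]*B[:,1]-A[:,1]*B[:,0]).sum(),(A*B).sum())
    R=np.array([[np.cos(th),-np.sin(th)],[np.sin(th),np.cos(th)]]); t=wm-R@pm
    return th,t,(R@P.T).T+t-W
E
python3 - <<'E'
from h import *
np.set_printoptions(precision=4,suppress=True)
f=lambda u,v,z: px2w('top',215+(u+.5)/3.5-.5,165+(v+.5)/3.5-.5,z=z)
C=[(229,45),(55,180),(345,549),(521,408)]
P=[(.065,.135),(-.065,.135),(-.065,-.135),(.065,-.135)]
W=[f(*c,.008) for c in C]+[f(240,115,.02)]; P.append((.045,.1))
th,t,res=fit(P,W); print(th,t); print(res)
R=np.array([[np.cos(th),-np.sin(th)],[np.sin(th),np.cos(th)]])
for n,w in dict(nut_px=f(389,425,.026),nutnet=[.450,-.1674],ring=[.3725,-.236],vee=[.56,-.22],screw=[.67,-.0173],lipnet=[.5905,-.0533],cnet=[.630,-.083]).items():
    print(n,np.array(w),1000*R.T@(np.array(w)[:2]-t))
E
```

```text
-0.9137904765789078 [ 0.5222 -0.1104]
[[ 0.0008 -0.0005]
 [-0.0012  0.002 ]
 [-0.0029  0.0001]
 [-0.0012 -0.002 ]
 [ 0.0044  0.0004]]
nut_px [ 0.4471 -0.1668  0.026 ] [ -1.2197 -93.9304]
nutnet [ 0.45   -0.1674] [  1.0403 -92.0097]
ring [ 0.3725 -0.236 ] [   8.0264 -195.2735]
vee [ 0.56 -0.22] [109.8726 -37.0344]
screw [ 0.67   -0.0173] [ 16.5522 173.8651]
lipnet [ 0.5905 -0.0533] [-3.4967 88.9281]
cnet [ 0.63  -0.083] [ 44.1451 102.0659]
```

```bash
cat >> h.py <<'E'
from scipy.spatial.transform import Rotation as Ro
TH=-0.9138; T0=np.array([0.5222,-0.1104])
RP=np.array([[np.cos(TH),-np.sin(TH)],[np.sin(TH),np.cos(TH)]])
def p2w(p): return RP@(np.array(p)/1000)+T0
def w2p(w): return 1000*RP.T@(np.array(w)[:2]-T0)
def Rt(yaw): # -x of tool points along yaw, y down
    x=-np.array([np.cos(yaw),np.sin(yaw),0]); y=np.array([0,0,-1.]); return np.stack([x,y,np.cross(x,y)],1)
def plan(xp,yp,z,ang,n,jaw=1):
    "target in plate mm (push-face dir ang deg in plate), z in mm world"
    o=readout.get_obs(); p=np.array(o['tcp_pos']); R=np.array(o['tcp_rot'])
    g=np.append(p2w((xp,yp)),z/1000); G=Rt(TH+np.radians(ang)); rv=Ro.from_matrix(R.T@G).as_rotvec()
    print('now plate',w2p(p).round(1),'z',round(p[2]*1000,1),'face',np.degrees(np.arctan2(-R[1,0],-R[0,0])-TH).round(1),'F',np.round(o['ft_force'],1),'w',round(o['width'],4),'t',o['time_s'])
    rows=[]
    for k in range(n):
        Rk=R@Ro.from_rotvec(rv*k/n).as_matrix()
        rows.append([jaw,[round(float(a),1) for a in Rk.T@(g-p)*1000/n],[round(float(a),3) for a in rv/n]])
    print(str(rows).replace(' ',''))
E
python3 -c "
from h import *
plan(-45,-94,110,0,16)"
```

```text
now plate [ 207.3 -560.5] z 231.4 face 70.7 F [ 0.2 -0.1 -0.5] w 0.0854 t 0.8
[[1,[-22.3,7.6,-24.5],[-0.0,0.077,-0.0]],[1,[-20.4,7.6,-26.2],[-0.0,0.077,-0.0]],[1,[-18.3,7.6,-27.6],[-0.0,0.077,-0.0]],[1,[-16.1,7.6,-29.0],[-0.0,0.077,-0.0]],[1,[-13.8,7.6,-30.1],[-0.0,0.077,-0.0]],[1,[-11.5,7.6,-31.1],[-0.0,0.077,-0.0]],[1,[-9.0,7.6,-31.9],[-0.0,0.077,-0.0]],[1,[-6.5,7.6,-32.5],[-0.0,0.077,-0.0]],[1,[-4.0,7.6,-32.9],[-0.0,0.077,-0.0]],[1,[-1.5,7.6,-33.1],[-0.0,0.077,-0.0]],[1,[1.1,7.6,-33.1],[-0.0,0.077,-0.0]],[1,[3.6,7.6,-32.9],[-0.0,0.077,-0.0]],[1,[6.2,7.6,-32.6],[-0.0,0.077,-0.0]],[1,[8.7,7.6,-32.0],[-0.0,0.077,-0.0]],[1,[11.1,7.6,-31.2],[-0.0,0.077,-0.0]],[1,[13.5,7.6,-30.3],[-0.0,0.077,-0.0]]]
```

{"api": "move_arm", "payload": {
  "moves": [
    [1,[-22,7,-25],[0,0.077,0]],
    [1,[-20,7,-26],[0,0.077,0]],
    [1,[-18,7,-28],[0,0.077,0]],
    [1,[-16,7,-29],[0,0.077,0]],
    [1,[-14,7,-30],[0,0.077,0]],
    [1,[-11,7,-31],[0,0.077,0]],
    [1,[-9,7,-32],[0,0.077,0]],
    [1,[-6,7,-32],[0,0.077,0]],
    [1,[-4,7,-33],[0,0.077,0]],
    [1,[-1,7,-33],[0,0.077,0]],
    [1,[1,7,-33],[0,0.077,0]],
    [1,[4,7,-33],[0,0.077,0]],
    [1,[6,7,-32],[0,0.077,0]],
    [1,[9,7,-32],[0,0.077,0]],
    [1,[11,7,-31],[0,0.077,0]],
    [1,[13,7,-30],[0,0.077,0]]
  ]
}}

```text
time_s: 2.13
tcp_pos: [0.4377, -0.1315, 0.1149]
tcp_rot: [[-0.548, 0.008, -0.837], [0.837, -0.016, -0.548], [-0.018, -1.0, 0.002]]
ft_force: [0.7, -0.2, 0.6]
width: -0.0
```

```bash
python3 -c "
from h import *
plan(-45,-94,110,0,4)
i=imaging.camera_info('wrist')
p,d=imaging.read_camera('wrist'); cv2.imwrite('pics/w1.png',p[:,:,::-1]); np.save('d1.npy',d)
import pickle; pickle.dump(i,open('i1.pkl','wb'))
print(i)
for t in ['spindle_nut','nest_plate','pocket_corner']: print(t,[(np.round(x['xyz'],4),w2p(x['xyz']),round(x['score'],2)) for x in nets.pinpoint('wrist',t)[:2]])
"
```

```text
now plate [-34.9 -79.8] z 114.9 face -4.4 F [ 0.7 -0.2  0.6] w -0.0 t 2.1333
[[1,[2.3,1.2,3.7],[-0.001,-0.019,-0.004]],[1,[2.3,1.2,3.7],[-0.001,-0.019,-0.004]],[1,[2.4,1.2,3.6],[-0.001,-0.019,-0.004]],[1,[2.5,1.2,3.6],[-0.001,-0.019,-0.004]]]
{'fx': 395.5430228319017, 'fy': 395.5430228319017, 'cx': 323.7256777317577, 'cy': 234.27914536934526, 'k1': -0.08989457056245562, 'extrinsics': array([[-0.83655307, -0.53135695, -0.13356179,  0.47117619],
       [-0.54788329,  0.81206414,  0.20093713, -0.18470686],
       [ 0.0016914 ,  0.24127084, -0.97045635,  0.25836226],
       [ 0.        ,  0.        ,  0.        ,  1.        ]])}
spindle_nut [(array([ 0.4502, -0.1662,  0.0093]), array([  0.21076173, -91.09113886]), 0.7)]
nest_plate [(array([ 5.225e-01, -1.122e-01,  1.000e-04]), array([ 1.60851685, -0.8617851 ]), 0.91)]
pocket_corner [(array([ 0.6285, -0.0846,  0.006 ]), array([44.49256985, 99.92868071]), 0.96)]
```

View pics/w1.png

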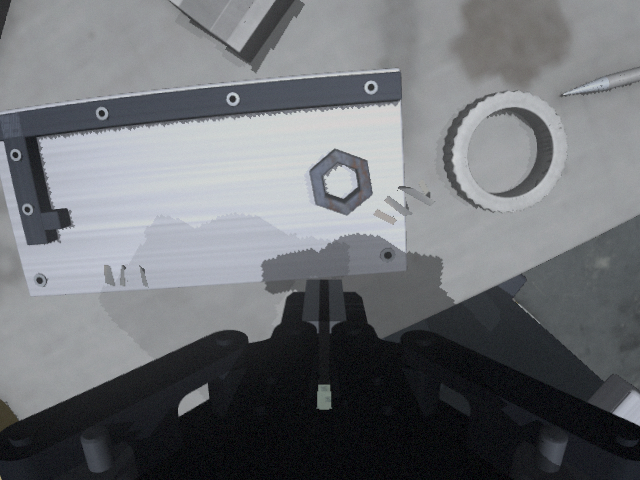

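```bash
python3 - <<'E'
import cv2
p=cv2.imread('pics/w1.png')
cv2.imwrite('pics/w1a.png',cv2.resize(p[60:300,280:420],None,fx=2.5,fy=2.5,interpolation=cv2.INTER_CUBIC))
cv2.imwrite('pics/w1b.png',cv2.resize(p[90:310,0:160],None,fx=2.5,fy=2.5,interpolation=cv2.INTER_CUBIC))
E
```

```text
(no output)
```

View pics/w1a.png

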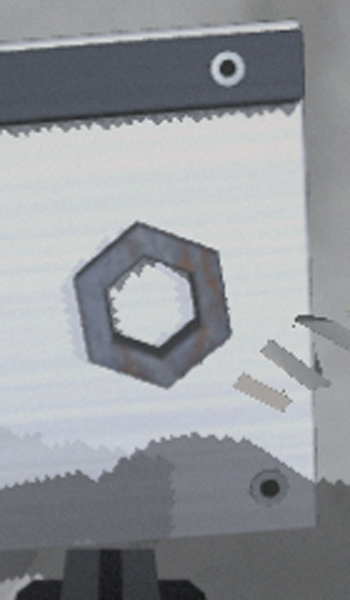

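View pics/w1b.png

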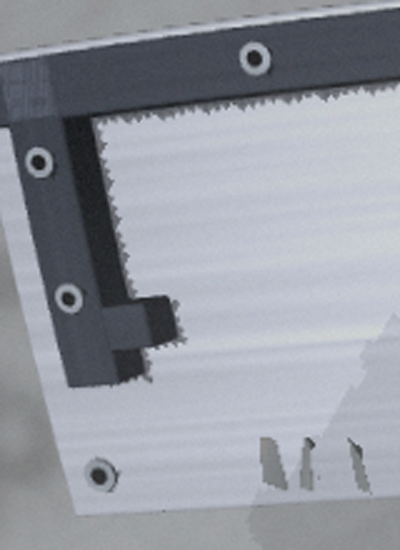

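```bash
python3 - <<'E'
from h import *
import pickle; i=pickle.load(open('i1.pkl','rb'))
np.set_printoptions(precision=4,suppress=True)
a=lambda u,v,z: px2w('wrist',280+(u+.5)/2.5-.5,60+(v+.5)/2.5-.5,z=z,info=i)
b=lambda u,v,z: px2w('wrist',(u+.5)/2.5-.5,90+(v+.5)/2.5-.5,z=z,info=i)
P=[(-.065,-.135),(-.065,.135),(.065,-.135),(.045,.1),(.045,-.133)]
W=[a(315,526,.008),b(76,515,.008),a(298,20,.008),b(66,116,.02),a(301,101,.02)]
th,t,res=fit(P,W); print(th,t);print(res)
V=np.array([a(*c,.026) for c in [(139,222),(217,251),(231,331),(168,388),(91,358),(76,276)]])
c=V.mean(0);print(c,w2p(c)); 
R=np.array([[np.cos(th),-np.sin(th)],[np.sin(th),np.cos(th)]])
print(1000*R.T@(c[:2]-t))
for v in V: print(1000*R.T@(v-c)[:2], np.degrees(np.arctan2(*(R.T@(v-c)[:2])[::-1])))
E
```

```text
-0.9146968959581592 [ 0.5225 -0.1112]
[[-0.0013  0.0002]
 [ 0.0009  0.0014]
 [-0.0003 -0.0011]
 [ 0.0014  0.0008]
 [-0.0007 -0.0013]]
[ 0.448  -0.1688  0.026 ] [  0.9592 -94.3954]
[  0.2314 -94.1069]
[19.3995  2.1041] 6.190151154733564
[ 11.4428 -15.5098] -53.580991343837795
[ -7.4925 -17.8278] -112.79562179478249
[-20.0692  -2.0932] -174.04576224117127
[-11.4255  15.6973] 126.04957688292272
[ 8.145  17.6293] 65.20245747149173
```

```bash
sed -i 's/^TH=.*/TH=-0.9144; T0=np.array([0.5224,-0.1111])/' h.py; python3 -c "
from h import *
plan(-45,-95,60,0,6)"
```

```text
now plate [-35.2 -80.3] z 114.8 face -4.0 F [ 0.2 -0.3 -0.6] w 0.0002 t 2.3333
[[1,[1.6,9.1,2.5],[-0.001,-0.012,-0.003]],[1,[1.6,9.1,2.5],[-0.001,-0.012,-0.003]],[1,[1.6,9.1,2.5],[-0.001,-0.012,-0.003]],[1,[1.6,9.1,2.5],[-0.001,-0.012,-0.003]],[1,[1.6,9.1,2.5],[-0.001,-0.012,-0.003]],[1,[1.6,9.1,2.5],[-0.001,-0.012,-0.003]]]
```

{"api": "move_arm", "payload": {
  "moves": [
    [1,[1.6,9,2.5],[-0.001,-0.012,-0.003]],
    [1,[1.6,9,2.5],[-0.001,-0.012,-0.003]],
    [1,[1.6,9,2.5],[-0.001,-0.012,-0.003]],
    [1,[1.6,9,2.5],[-0.001,-0.012,-0.003]],
    [1,[1.6,9,2.5],[-0.001,-0.012,-0.003]],
    [1,[1.6,9,2.5],[-0.001,-0.012,-0.003]]
  ]
}}

```text
time_s: 2.83
tcp_pos: [0.4171, -0.1401, 0.0577]
tcp_rot: [[-0.61, 0.004, -0.792], [0.792, 0.0, -0.61], [-0.002, -1.0, -0.003]]
ft_force: [-0.1, 0.3, -0.3]
width: 0.0
```

```bash
python3 -c "
from h import *
plan(-45,-95,13,0,4)"
```

```text
now plate [ -41.3 -101.1] z 57.7 face 0.0 F [-0.1  0.3 -0.3] w 0.0 t 2.8333
[[1,[0.9,11.2,-1.5],[0.001,0.0,-0.001]],[1,[0.9,11.2,-1.5],[0.001,0.0,-0.001]],[1,[0.9,11.2,-1.5],[0.001,0.0,-0.001]],[1,[0.9,11.2,-1.5],[0.001,0.0,-0.001]]]
```

{"api": "move_arm", "payload": {
  "moves": [
    [1,[1,11,-1.5],[0.001,0,-0.001]],
    [1,[1,11,-1.5],[0.001,0,-0.001]],
    [1,[1,11,-1.5],[0,0,0]],
    [1,[1,8,-1.5],[0,0,0]],
    [1,[0,0,0],[0,0,0]]
  ]
}}

```text
time_s: 3.25
tcp_pos: [0.4135, -0.1347, 0.0095]
tcp_rot: [[-0.609, -0.007, -0.793], [0.793, 0.003, -0.609], [0.007, -1.0, 0.004]]
ft_force: [0.3, -0.2, 0.6]
width: 0.0001
```

```bash
python3 -c "
from h import *
plan(-20,-95,13,0,6)"
```

```text
now plate [ -47.7 -100.6] z 9.5 face -0.1 F [ 0.3 -0.2  0.6] w 0.0001 t 3.25
[[1,[-4.6,-0.6,-0.9],[-0.001,-0.0,0.001]],[1,[-4.6,-0.6,-0.9],[-0.001,-0.0,0.001]],[1,[-4.6,-0.6,-0.9],[-0.001,-0.0,0.001]],[1,[-4.6,-0.6,-0.9],[-0.001,-0.0,0.001]],[1,[-4.6,-0.6,-0.9],[-0.001,-0.0,0.001]],[1,[-4.6,-0.6,-0.9],[-0.001,-0.0,0.001]]]
```

{"api": "move_arm", "payload": {
  "moves": [
    [1,[0,-4,-4],[0,0,0]],
    [1,[0,0,-1],[0,0,0]],
    [1,[0,0,0],[0,0,0]]
  ]
}}

```text
time_s: 3.5
tcp_pos: [0.4173, -0.1316, 0.0134]
tcp_rot: [[-0.609, -0.009, -0.793], [0.793, 0.004, -0.609], [0.008, -1.0, 0.005]]
ft_force: [0.0, 0.5, 0.2]
width: 0.0
```

```bash
python3 -c "
from h import *
plan(-20,-95,13,0,6)"
```

```text
now plate [-47.9 -95.8] z 13.4 face -0.1 F [0.  0.5 0.2] w 0.0 t 3.5
[[1,[-4.7,0.0,-0.1],[-0.001,-0.0,0.001]],[1,[-4.7,0.0,-0.1],[-0.001,-0.0,0.001]],[1,[-4.7,0.0,-0.1],[-0.001,-0.0,0.001]],[1,[-4.7,0.0,-0.1],[-0.001,-0.0,0.001]],[1,[-4.7,0.0,-0.1],[-0.001,-0.0,0.001]],[1,[-4.7,0.1,-0.1],[-0.001,-0.0,0.001]]]
```

Push across; first 30 mm, then measured.

{"api": "move_arm", "payload": {
  "moves": [
    [1,[-4,0,0],[0,0,0]],
    [1,[-4,0,0],[0,0,0]],
    [1,[-4,0,0],[0,0,0]],
    [1,[-4,0,0],[0,0,0]],
    [1,[-4,0,0],[0,0,0]],
    [1,[-4,0,0],[0,0,0]],
    [1,[-4,0,0],[0,0,0]],
    [1,[0,0,0],[0,0,0]]
  ]
}}

```text
time_s: 4.17
tcp_pos: [0.4383, -0.1573, 0.0153]
tcp_rot: [[-0.608, -0.004, -0.794], [0.794, 0.002, -0.608], [0.004, -1.0, 0.002]]
ft_force: [0.7, -0.6, -0.2]
width: -0.0003
```

```bash
python3 -c "
from h import *
plan(-1,-95,13,0,6)
p,d=imaging.read_camera('wrist'); cv2.imwrite('pics/w2.png',p[:,:,::-1])"
```

```text
now plate [-14.7 -94.9] z 15.3 face -0.1 F [ 0.7 -0.6 -0.2] w -0.0003 t 4.1667
[[1,[-2.3,0.4,0.0],[-0.0,-0.0,0.001]],[1,[-2.3,0.4,0.0],[-0.0,-0.0,0.001]],[1,[-2.3,0.4,0.0],[-0.0,-0.0,0.001]],[1,[-2.3,0.4,0.0],[-0.0,-0.0,0.001]],[1,[-2.3,0.4,0.0],[-0.0,-0.0,0.001]],[1,[-2.3,0.4,0.0],[-0.0,-0.0,0.001]]]
```

View pics/w2.png

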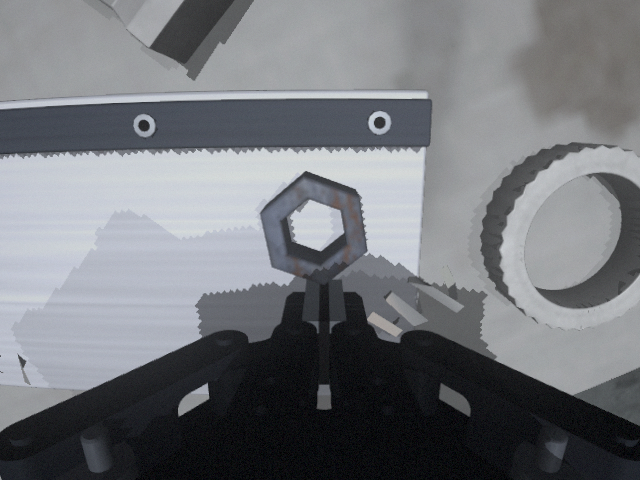

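{"api": "move_arm", "payload": {
  "moves": [
    [1,[-3,0.5,0],[0,0,0]],
    [1,[-3,0.5,0],[0,0,0]],
    [1,[-3,0,0],[0,0,0]],
    [1,[0,0,0],[0,0,0]]
  ]
}}

```text
time_s: 4.55
tcp_pos: [0.4427, -0.1637, 0.0139]
tcp_rot: [[-0.609, -0.007, -0.793], [0.793, 0.003, -0.609], [0.007, -1.0, 0.003]]
ft_force: [-0.0, 0.9, 0.3]
width: -0.0001
```

```bash
python3 -c "
from h import *
plan(-1,-95,13,0,6)
p,d=imaging.read_camera('wrist'); cv2.imwrite('pics/w3.png',p[:,:,::-1])"
```

```text
now plate [ -7.  -95.2] z 13.9 face -0.1 F [-0.   0.9  0.3] w -0.0001 t 4.55
[[1,[-1.0,0.1,-0.0],[-0.001,-0.0,0.001]],[1,[-1.0,0.1,-0.0],[-0.001,-0.0,0.001]],[1,[-1.0,0.1,-0.0],[-0.001,-0.0,0.001]],[1,[-1.0,0.1,-0.0],[-0.001,-0.0,0.001]],[1,[-1.0,0.1,-0.0],[-0.001,-0.0,0.001]],[1,[-1.0,0.1,-0.0],[-0.001,-0.0,0.001]]]
```

View pics/w3.png

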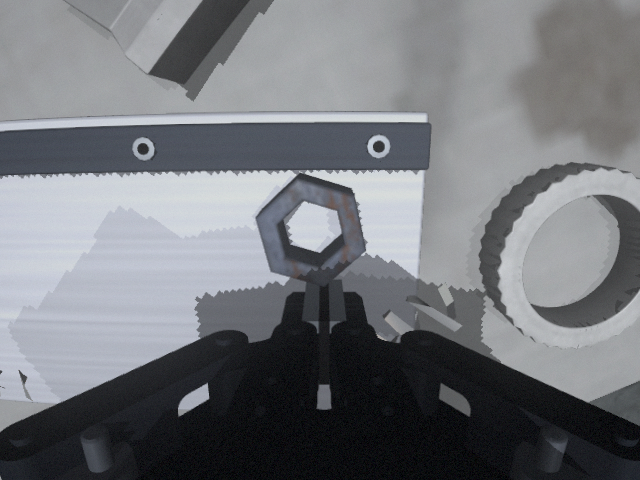

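{"api": "move_arm", "payload": {
  "moves": [
    [1,[-1.5,0,0],[0,0,0]],
    [1,[-1.5,0,0],[0,0,0]],
    [1,[-1.5,0,0],[0,0,0]],
    [1,[-1.5,0,0],[0,0,0]],
    [1,[-1,0,0],[0,0,0]],
    [1,[0,0,0],[0,0,0]]
  ]
}}

```text
time_s: 5.1
tcp_pos: [0.4441, -0.1658, 0.0134]
tcp_rot: [[-0.611, -0.014, -0.792], [0.792, 0.008, -0.611], [0.015, -1.0, 0.006]]
ft_force: [-2.0, 0.6, 1.6]
width: -0.0001
```

```bash
python3 -c "
from h import *
plan(-1,-95,13,0,6)
p,d=imaging.read_camera('wrist'); cv2.imwrite('pics/w4.png',p[:,:,::-1])"
```

```text
now plate [ -4.5 -95.4] z 13.4 face 0.0 F [-2.   0.6  1.6] w -0.0001 t 5.1
[[1,[-0.6,0.0,-0.1],[-0.001,0.0,0.003]],[1,[-0.6,0.1,-0.1],[-0.001,0.0,0.003]],[1,[-0.6,0.1,-0.1],[-0.001,0.0,0.003]],[1,[-0.6,0.1,-0.1],[-0.001,0.0,0.003]],[1,[-0.6,0.1,-0.1],[-0.001,0.0,0.003]],[1,[-0.6,0.1,-0.1],[-0.001,0.0,0.003]]]
```

View pics/w4.png

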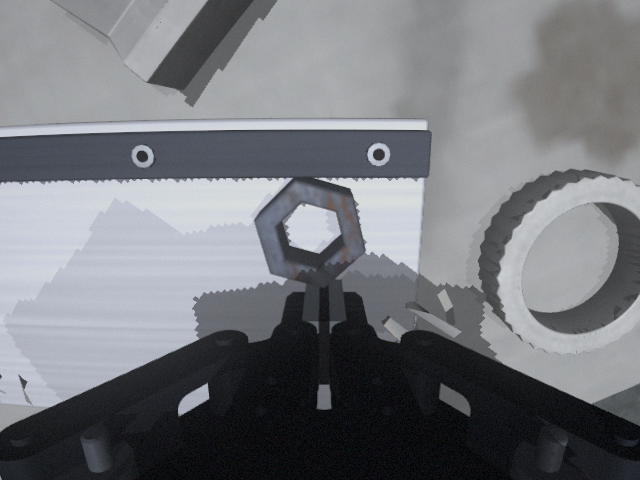

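{"api": "move_arm", "payload": {
  "moves": [
    [1,[-3,0,0],[0,0,0.003]],
    [1,[-3,0,0],[0,0,0.003]],
    [1,[-3,0,0],[0,0,0.003]],
    [1,[0,0,0],[0,0,0]]
  ]
}}

```text
time_s: 5.48
tcp_pos: [0.4439, -0.1657, 0.0126]
tcp_rot: [[-0.612, -0.023, -0.79], [0.79, 0.011, -0.613], [0.022, -1.0, 0.011]]
ft_force: [0.6, 0.6, 0.1]
width: 0.0001
```

```bash
python3 -c "
from h import *
plan(-1,-95,13,0,6)
p,d=imaging.read_camera('wrist'); cv2.imwrite('pics/w5.png',p[:,:,::-1])"
```

```text
now plate [ -4.7 -95.5] z 12.6 face 0.2 F [0.6 0.6 0.1] w 0.0001 t 5.4833
[[1,[-0.6,-0.1,-0.1],[-0.002,0.0,0.004]],[1,[-0.6,-0.1,-0.1],[-0.002,0.0,0.004]],[1,[-0.6,-0.1,-0.1],[-0.002,0.0,0.004]],[1,[-0.6,-0.1,-0.1],[-0.002,0.0,0.004]],[1,[-0.6,-0.1,-0.1],[-0.002,0.0,0.004]],[1,[-0.6,-0.1,-0.1],[-0.002,0.0,0.004]]]
```

View pics/w5.png

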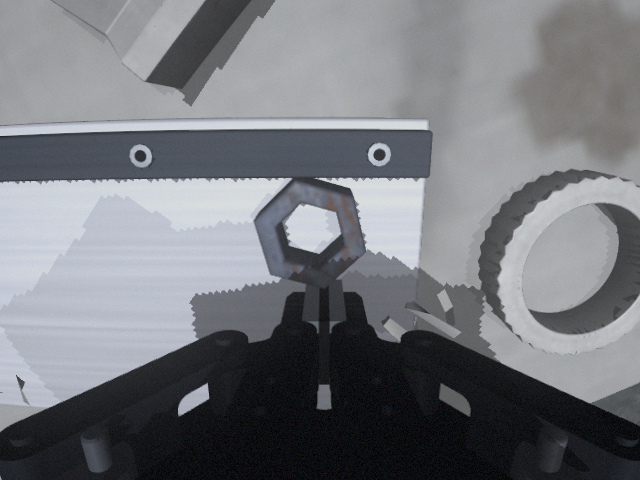

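{"api": "move_arm", "payload": {
  "moves": [
    [1,[-5,0,3],[0,0,0.003]],
    [1,[-5,0,3],[0,0,0.003]],
    [1,[-5,0,3],[0,0,0.003]],
    [1,[-5,0,2],[0,0,0.003]]
  ]
}}

```text
time_s: 5.87
tcp_pos: [0.4391, -0.1733, 0.0114]
tcp_rot: [[-0.616, -0.038, -0.787], [0.787, 0.022, -0.617], [0.04, -0.999, 0.016]]
ft_force: [-7.1, 11.2, 10.8]
width: 0.0002
```

```bash
python3 -c "
from h import *
plan(-1,-95,13,0,6)
p,d=imaging.read_camera('wrist'); cv2.imwrite('pics/w6.png',p[:,:,::-1])"
```

```text
now plate [  -1.5 -104. ] z 11.4 face 0.5 F [-7.1 11.2 10.8] w 0.0002 t 5.8667
[[1,[-0.1,-0.3,-1.5],[-0.003,0.001,0.007]],[1,[-0.1,-0.3,-1.5],[-0.003,0.001,0.007]],[1,[-0.1,-0.3,-1.5],[-0.003,0.001,0.007]],[1,[-0.1,-0.3,-1.5],[-0.003,0.001,0.007]],[1,[-0.1,-0.3,-1.5],[-0.003,0.001,0.007]],[1,[-0.1,-0.3,-1.5],[-0.003,0.001,0.007]]]
```

View pics/w6.png

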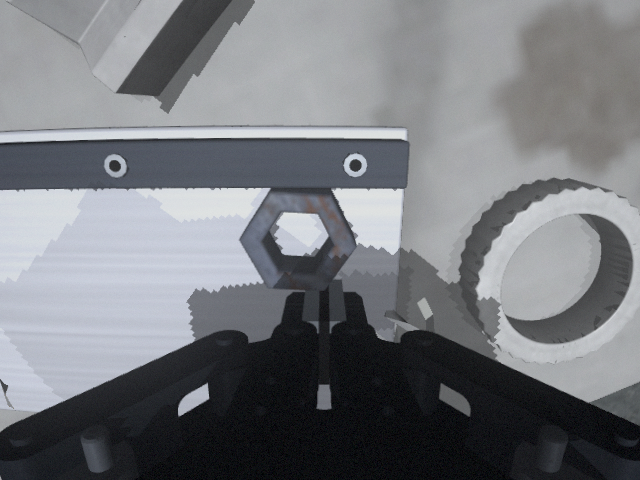

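```bash
python3 -c "
from h import *
plan(-16,-106,14,0,4)"
```

```text
now plate [  -1.5 -104.3] z 11.3 face 0.5 F [-7.3 10.4 10.9] w 0.0 t 5.9167
[[1,[3.7,-0.5,0.4],[-0.004,0.002,0.01]],[1,[3.7,-0.5,0.4],[-0.004,0.002,0.01]],[1,[3.6,-0.6,0.4],[-0.004,0.002,0.01]],[1,[3.6,-0.6,0.4],[-0.004,0.002,0.01]]]
```

{"api": "move_arm", "payload": {
  "moves": [
    [1,[4,-0.5,0],[-0.004,0.002,0.01]],
    [1,[4,-0.5,0],[-0.004,0.002,0.01]],
    [1,[4,-0.5,0.5],[-0.004,0.002,0.01]],
    [1,[4,-0.5,0.5],[-0.004,0.002,0.01]],
    [1,[0,0,0],[0,0,0]]
  ]
}}

```text
time_s: 6.33
tcp_pos: [0.43, -0.1638, 0.0141]
tcp_rot: [[-0.609, 0.009, -0.793], [0.793, -0.006, -0.609], [-0.01, -1.0, -0.003]]
ft_force: [-0.2, -0.0, 0.1]
width: 0.0002
```

```bash
python3 -c "
from h import *
plan(5,-136,14,60,12)"
```

```text
now plate [ -14.7 -105.4] z 14.1 face -0.1 F [-0.2 -0.   0.1] w 0.0002 t 6.3333
[[1,[-1.6,0.0,2.6],[-0.0,-0.087,-0.001]],[1,[-1.4,0.0,2.7],[-0.0,-0.087,-0.001]],[1,[-1.2,0.0,2.8],[-0.0,-0.087,-0.001]],[1,[-0.9,0.0,2.9],[-0.0,-0.087,-0.001]],[1,[-0.7,0.0,3.0],[-0.0,-0.087,-0.001]],[1,[-0.4,0.0,3.0],[-0.0,-0.087,-0.001]],[1,[-0.1,0.0,3.0],[-0.0,-0.087,-0.001]],[1,[0.1,0.0,3.0],[-0.0,-0.087,-0.001]],[1,[0.4,0.0,3.0],[-0.0,-0.087,-0.001]],[1,[0.6,0.0,3.0],[-0.0,-0.087,-0.001]],[1,[0.9,0.0,2.9],[-0.0,-0.087,-0.001]],[1,[1.2,0.0,2.8],[-0.0,-0.087,-0.001]]]
```

{"api": "move_arm", "payload": {
  "moves": [
    [1,[-1.5,0,3],[0,-0.087,0]],
    [1,[-1.4,0,3],[0,-0.087,0]],
    [1,[-1.2,0,3],[0,-0.087,0]],
    [1,[-1,0,3],[0,-0.087,0]],
    [1,[-0.7,0,3],[0,-0.087,0]],
    [1,[-0.4,0,3],[0,-0.087,0]],
    [1,[0,0,3],[0,-0.087,0]],
    [1,[0,0,3],[0,-0.087,0]],
    [1,[0.4,0,3],[0,-0.087,0]],
    [1,[0.6,0,3],[0,-0.087,0]],
    [1,[1,0,3],[0,-0.087,0]],
    [1,[1,0,2],[0,-0.087,0]],
    [1,[0,0,0],[0,0,0]]
  ]
}}

```text
time_s: 7.42
tcp_pos: [0.4218, -0.2074, 0.0167]
tcp_rot: [[-0.984, 0.025, 0.175], [-0.175, -0.018, -0.984], [-0.021, -1.0, 0.022]]
ft_force: [-0.8, 0.2, 0.2]
width: 0.0002
```

```bash
python3 -c "
from h import *
plan(8,-130,14,60,4)
p,d=imaging.read_camera('wrist'); cv2.imwrite('pics/w7.png',p[:,:,::-1])"
```

```text
now plate [  14.9 -138.4] z 16.7 face 62.5 F [-0.8  0.2  0.2] w 0.0002 t 7.4167
[[1,[-1.1,0.6,-2.5],[-0.005,0.011,-0.005]],[1,[-1.0,0.7,-2.5],[-0.005,0.011,-0.005]],[1,[-1.0,0.7,-2.5],[-0.005,0.011,-0.005]],[1,[-1.0,0.7,-2.5],[-0.005,0.011,-0.005]]]
```

View pics/w7.png

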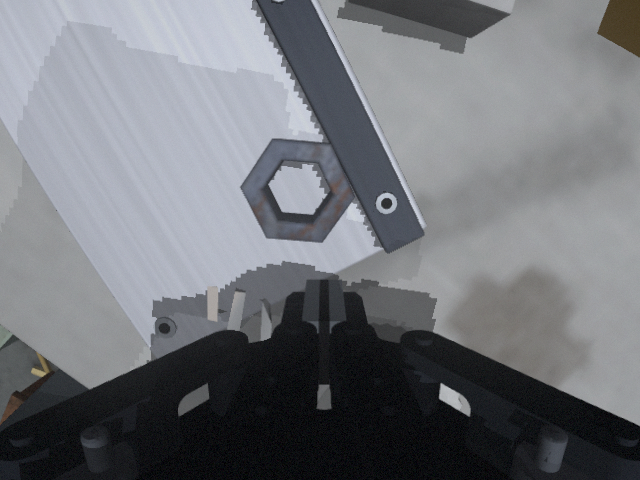

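{"api": "move_arm", "payload": {
  "moves": [
    [1,[-1,1,-3],[-0.005,0.011,-0.005]],
    [1,[-1,1,-3],[-0.005,0.011,-0.005]],
    [1,[-1,1,-2.5],[-0.005,0.011,-0.005]],
    [1,[0,0,-2],[-0.005,0.011,-0.005]],
    [1,[0,0,0],[0,0,0]]
  ]
}}

```text
time_s: 7.88
tcp_pos: [0.4244, -0.1952, 0.0135]
tcp_rot: [[-0.993, 0.001, 0.118], [-0.118, -0.0, -0.993], [-0.001, -1.0, 0.0]]
ft_force: [0.4, -0.1, -0.8]
width: 0.0002
```

```bash
python3 -c "
from h import *
plan(10,-127,13,60,3)
p,d=imaging.read_camera('wrist'); cv2.imwrite('pics/w8.png',p[:,:,::-1])"
```

```text
now plate [   6.8 -129. ] z 13.5 face 59.2 F [ 0.4 -0.1 -0.8] w 0.0002 t 7.8833
[[1,[-1.1,0.2,0.6],[-0.0,-0.005,-0.0]],[1,[-1.1,0.2,0.6],[-0.0,-0.005,-0.0]],[1,[-1.1,0.2,0.6],[-0.0,-0.005,-0.0]]]
```

View pics/w8.png

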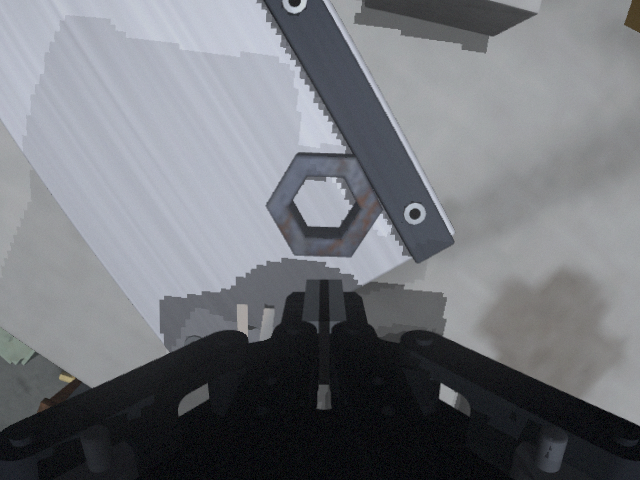

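{"api": "move_arm", "payload": {
  "moves": [
    [1,[-3,0,0],[0,0,0]],
    [1,[-3,0,0],[0,0,0]],
    [1,[-3.5,0,-2],[0,0,0]],
    [1,[-3.5,0,-2],[0,0,0]],
    [1,[-3.5,0,-2],[0,0,0]],
    [1,[-3.5,0,-2],[0,0,0]],
    [1,[-3.5,0,-2],[0,0,0]],
    [1,[-3.5,0,-2],[0,0,0]]
  ]
}}

```text
time_s: 8.6
tcp_pos: [0.4489, -0.1798, 0.013]
tcp_rot: [[-0.993, -0.005, 0.116], [-0.116, -0.001, -0.993], [0.005, -1.0, 0.001]]
ft_force: [-2.5, -1.2, 1.0]
width: 0.0
```

```bash
python3 -c "
from h import *
plan(12,-80,13,60,8)
p,d=imaging.read_camera('wrist'); cv2.imwrite('pics/w9.png',p[:,:,::-1])"
```

```text
now plate [   9.5 -100.2] z 13.0 face 59.1 F [-2.5 -1.2  1. ] w 0.0 t 8.6
[[1,[-2.3,-0.0,-1.0],[-0.0,-0.002,0.001]],[1,[-2.3,-0.0,-1.0],[-0.0,-0.002,0.001]],[1,[-2.3,-0.0,-1.0],[-0.0,-0.002,0.001]],[1,[-2.3,-0.0,-1.0],[-0.0,-0.002,0.001]],[1,[-2.3,-0.0,-1.0],[-0.0,-0.002,0.001]],[1,[-2.3,0.0,-1.0],[-0.0,-0.002,0.001]],[1,[-2.3,0.0,-1.0],[-0.0,-0.002,0.001]],[1,[-2.3,0.0,-1.0],[-0.0,-0.002,0.001]]]
```

View pics/w9.png

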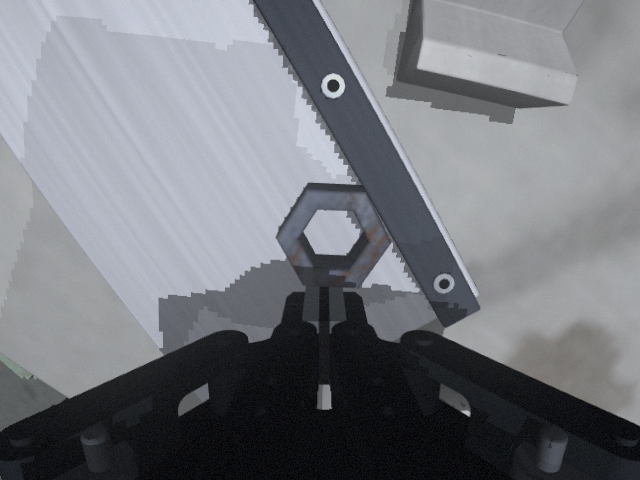

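{"api": "move_arm", "payload": {
  "moves": [
    [1,[-4,0,-1.7],[0,0,0]],
    [1,[-4,0,-1.7],[0,0,0]],
    [1,[-4,0,-1.7],[0,0,0]],
    [1,[-4,0,-1.7],[0,0,0]],
    [1,[-4,0,-1.7],[0,0,0]],
    [1,[-4,0,-1.7],[0,0,0]],
    [1,[-4,0,-1.7],[0,0,0]],
    [1,[-4,0,-1.7],[0,0,0]]
  ]
}}

```text
time_s: 9.32
tcp_pos: [0.473, -0.1621, 0.0115]
tcp_rot: [[-0.993, -0.024, 0.114], [-0.114, -0.002, -0.993], [0.024, -1.0, -0.001]]
ft_force: [-6.3, -1.2, 5.4]
width: -0.0001
```

```bash
python3 -c "
from h import *
plan(12,-50,13,60,8)
p,d=imaging.read_camera('wrist'); cv2.imwrite('pics/w10.png',p[:,:,::-1])"
```

```text
now plate [ 10.2 -70.2] z 11.5 face 58.9 F [-6.3 -1.2  5.4] w -0.0001 t 9.3167
[[1,[-2.3,-0.2,-1.1],[0.0,-0.002,0.003]],[1,[-2.3,-0.2,-1.1],[0.0,-0.002,0.003]],[1,[-2.3,-0.2,-1.1],[0.0,-0.002,0.003]],[1,[-2.3,-0.2,-1.1],[0.0,-0.002,0.003]],[1,[-2.3,-0.2,-1.1],[0.0,-0.002,0.003]],[1,[-2.3,-0.2,-1.1],[0.0,-0.002,0.003]],[1,[-2.3,-0.2,-1.1],[0.0,-0.002,0.003]],[1,[-2.3,-0.2,-1.1],[0.0,-0.002,0.003]]]
```

View pics/w10.png

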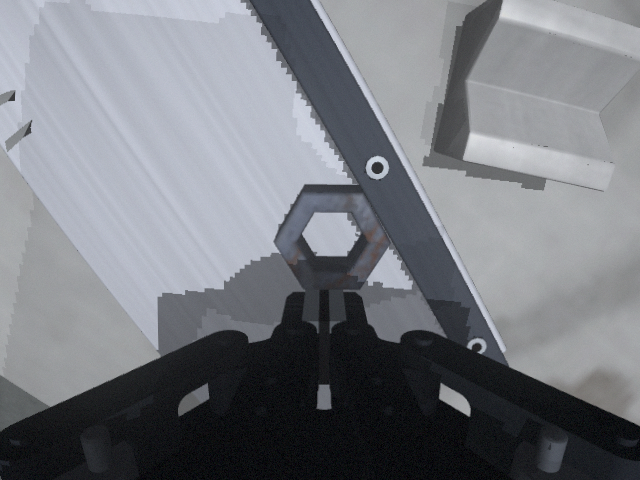

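{"api": "move_arm", "payload": {
  "moves": [
    [1,[-4,-0.2,-1.8],[0,0,0.004]],
    [1,[-4,-0.2,-1.8],[0,0,0.004]],
    [1,[-4,-0.2,-1.8],[0,0,0.004]],
    [1,[-4,-0.2,-1.8],[0,0,0.003]],
    [1,[-4,-0.2,-1.8],[0,0,0.003]],
    [1,[-4,-0.2,-1.8],[0,0,0.003]],
    [1,[-4,0,-1.8],[0,0,0.002]],
    [1,[-4,0,-1.8],[0,0,0.002]],
    [1,[-4,0,-1.8],[0,0,0.002]],
    [1,[-4,0,-1.8],[0,0,0.002]]
  ]
}}

```text
time_s: 10.2
tcp_pos: [0.4994, -0.1413, 0.0101]
tcp_rot: [[-0.994, -0.023, 0.109], [-0.109, -0.002, -0.994], [0.023, -1.0, -0.0]]
ft_force: [-6.3, -1.9, 6.0]
width: 0.0005
```

```bash
python3 -c "
from h import *
plan(12,0,13,60,10)
p,d=imaging.read_camera('wrist'); cv2.imwrite('pics/w11.png',p[:,:,::-1])"
```

```text
now plate [  9.9 -36.6] z 10.1 face 58.6 F [-6.3 -1.9  6. ] w 0.0005 t 10.2
[[1,[-3.2,-0.4,-1.7],[0.0,-0.002,0.002]],[1,[-3.2,-0.4,-1.7],[0.0,-0.002,0.002]],[1,[-3.2,-0.4,-1.7],[0.0,-0.002,0.002]],[1,[-3.2,-0.3,-1.7],[0.0,-0.002,0.002]],[1,[-3.2,-0.3,-1.7],[0.0,-0.002,0.002]],[1,[-3.3,-0.3,-1.7],[0.0,-0.002,0.002]],[1,[-3.3,-0.3,-1.7],[0.0,-0.002,0.002]],[1,[-3.3,-0.3,-1.7],[0.0,-0.002,0.002]],[1,[-3.3,-0.3,-1.7],[0.0,-0.002,0.002]],[1,[-3.3,-0.3,-1.7],[0.0,-0.002,0.002]]]
```

View pics/w11.png

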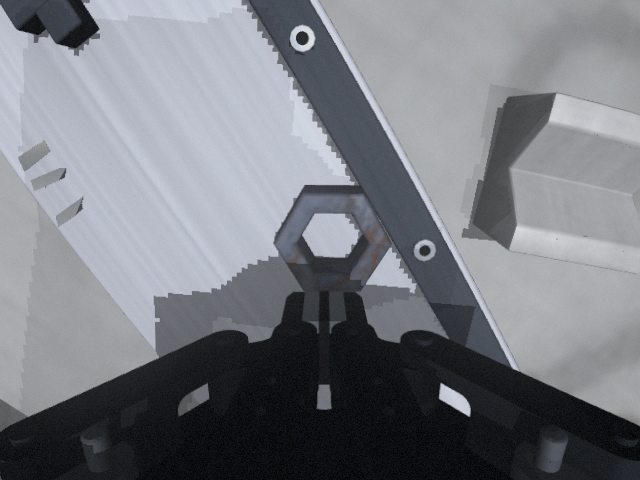

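{"api": "move_arm", "payload": {
  "moves": [
    [1,[-4,-1.2,-1.8],[0,-0.002,0.005]],
    [1,[-4,-1.2,-1.8],[0,-0.002,0.005]],
    [1,[-4,-1,-1.8],[0,-0.002,0.005]],
    [1,[-4,-1,-1.8],[0,-0.002,0.005]],
    [1,[-4,-0.7,-1.8],[0,-0.002,0.004]],
    [1,[-4,-0.7,-1.8],[0,-0.002,0.004]],
    [1,[-4,-0.7,-1.8],[0,-0.002,0.004]],
    [1,[-4,-0.7,-1.8],[0,-0.002,0.004]],
    [1,[-4,-0.5,-1.8],[0,-0.002,0.004]],
    [1,[-4,-0.5,-1.8],[0,-0.002,0.004]]
  ]
}}

```text
time_s: 11.08
tcp_pos: [0.5399, -0.111, 0.0171]
tcp_rot: [[-0.991, 0.023, 0.134], [-0.134, 0.01, -0.991], [-0.024, -1.0, -0.007]]
ft_force: [-4.8, 0.8, -0.0]
width: -0.0
```

```bash
python3 -c "
from h import *
plan(12,40,13,60,10)
p,d=imaging.read_camera('wrist'); cv2.imwrite('pics/w12.png',p[:,:,::-1])"
```

```text
now plate [10.6 14. ] z 17.1 face 60.1 F [-4.8  0.8 -0. ] w -0.0 t 11.0833
[[1,[-2.3,0.5,-1.2],[0.001,0.0,-0.002]],[1,[-2.3,0.5,-1.2],[0.001,0.0,-0.002]],[1,[-2.3,0.5,-1.2],[0.001,0.0,-0.002]],[1,[-2.3,0.5,-1.2],[0.001,0.0,-0.002]],[1,[-2.3,0.5,-1.2],[0.001,0.0,-0.002]],[1,[-2.3,0.4,-1.2],[0.001,0.0,-0.002]],[1,[-2.3,0.4,-1.2],[0.001,0.0,-0.002]],[1,[-2.3,0.4,-1.2],[0.001,0.0,-0.002]],[1,[-2.3,0.4,-1.2],[0.001,0.0,-0.002]],[1,[-2.3,0.4,-1.2],[0.001,0.0,-0.002]]]
```

View pics/w12.png

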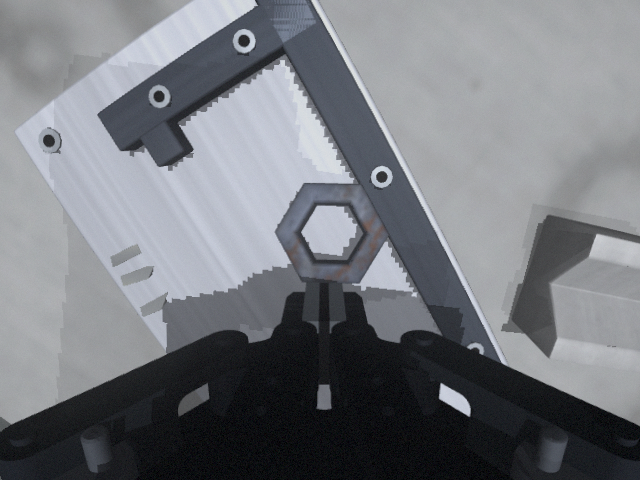

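{"api": "move_arm", "payload": {
  "moves": [
    [1,[-4,0.7,-1.8],[0,0,-0.003]],
    [1,[-4,0.7,-1.8],[0,0,-0.003]],
    [1,[-4,0.5,-1.8],[0,0,-0.002]],
    [1,[-4,0.3,-1.8],[0,0,0]],
    [1,[-4,0.2,-1.8],[0,0,0]],
    [1,[-3,0,-1.5],[0,0,0]]
  ]
}}

```text
time_s: 11.63
tcp_pos: [0.5601, -0.0953, 0.0139]
tcp_rot: [[-0.991, 0.008, 0.134], [-0.134, 0.01, -0.991], [-0.009, -1.0, -0.009]]
ft_force: [-4.5, 1.8, 0.2]
width: 0.0001
```

```bash
python3 -c "
from h import *
plan(12,55,13,60,4)
p,d=imaging.read_camera('wrist'); cv2.imwrite('pics/w13.png',p[:,:,::-1])"
```

```text
now plate [10.5 39.5] z 13.9 face 60.1 F [-4.5  1.8  0.2] w 0.0001 t 11.6333
[[1,[-3.5,0.3,-1.6],[0.002,0.0,-0.002]],[1,[-3.5,0.3,-1.6],[0.002,0.0,-0.002]],[1,[-3.5,0.2,-1.6],[0.002,0.0,-0.002]],[1,[-3.5,0.2,-1.6],[0.002,0.0,-0.002]]]
```

View pics/w13.png

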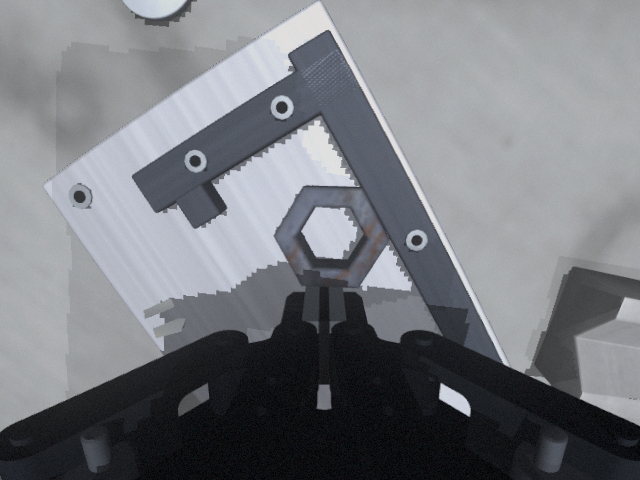

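{"api": "move_arm", "payload": {
  "moves": [
    [1,[-3.5,0,-1.6],[0,0,0]],
    [1,[-3.5,0,-1.6],[0,0,0]],
    [1,[-3.5,0,-1.6],[0,0,0]],
    [1,[-3,0,-1.5],[0,0,0]]
  ]
}}

```text
time_s: 12.02
tcp_pos: [0.5718, -0.0864, 0.0133]
tcp_rot: [[-0.991, 0.004, 0.134], [-0.134, 0.01, -0.991], [-0.006, -1.0, -0.01]]
ft_force: [-3.9, 1.9, -0.4]
width: -0.0004
```

```bash
python3 -c "
from h import *
plan(12,55,13,60,4)
p,d=imaging.read_camera('wrist'); cv2.imwrite('pics/w14.png',p[:,:,::-1])"
```

```text
now plate [10.6 54.2] z 13.3 face 60.1 F [-3.9  1.9 -0.4] w -0.0004 t 12.0167
[[1,[-0.3,0.1,0.2],[0.002,0.0,-0.001]],[1,[-0.3,0.1,0.2],[0.002,0.0,-0.001]],[1,[-0.3,0.1,0.2],[0.002,0.0,-0.001]],[1,[-0.3,0.1,0.2],[0.002,0.0,-0.001]]]
```

View pics/w14.png

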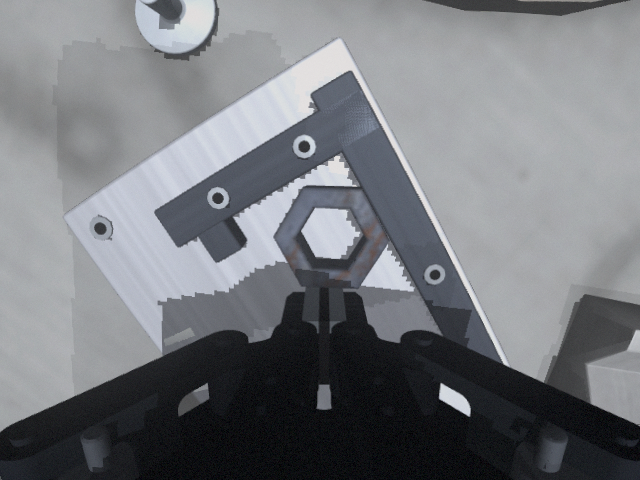

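{"api": "move_arm", "payload": {
  "moves": [
    [1,[-3,0,-1.5],[0,0,0]],
    [1,[-3,0,-1.5],[0,0,0]]
  ]
}}

```text
time_s: 12.23
tcp_pos: [0.5754, -0.0832, 0.0127]
tcp_rot: [[-0.991, -0.001, 0.134], [-0.134, 0.009, -0.991], [-0.0, -1.0, -0.009]]
ft_force: [-8.3, -2.4, -0.2]
width: 0.0
```

{"api": "move_arm", "payload": {
  "moves": [
    [1,[-3.5,0,-1.5],[0,0,0]],
    [1,[-3.5,0,-1.5],[0,0,0]]
  ]
}}

```text
time_s: 12.4
tcp_pos: [0.5753, -0.0834, 0.011]
tcp_rot: [[-0.991, -0.015, 0.131], [-0.131, 0.004, -0.991], [0.015, -1.0, -0.006]]
ft_force: [-9.9, -2.6, 4.4]
width: -0.0002
```

```bash
python3 -c "
from h import *
plan(12,55,13,60,4)
p,d=imaging.read_camera('wrist'); cv2.imwrite('pics/w15.png',p[:,:,::-1])"
```

```text
now plate [10.3 58.8] z 11.0 face 59.9 F [-9.9 -2.6  4.4] w -0.0002 t 12.4
[[1,[0.6,-0.5,0.8],[0.001,-0.0,0.004]],[1,[0.6,-0.5,0.8],[0.001,-0.0,0.004]],[1,[0.6,-0.5,0.8],[0.001,-0.0,0.004]],[1,[0.6,-0.5,0.8],[0.001,-0.0,0.004]]]
```

View pics/w15.png

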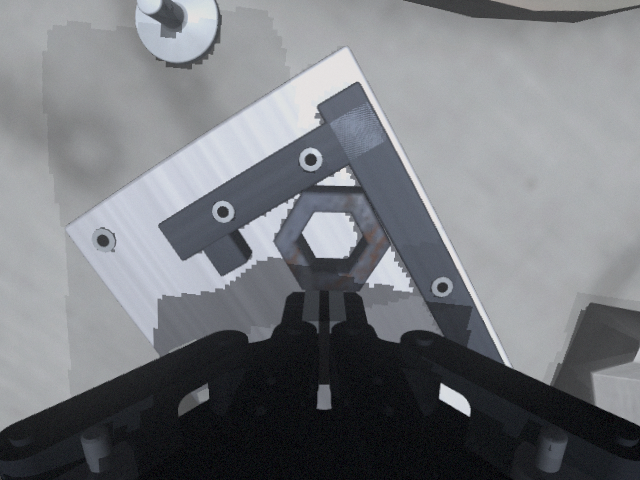

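{"api": "move_arm", "payload": {
  "moves": [
    [1,[3,0,0],[0,0,0]],
    [1,[6,0,0],[0,0,0]],
    [1,[8,0,0],[0,0,0]],
    [1,[8,0,0],[0,0,0]],
    [1,[4,-6,0],[0,0,0]],
    [1,[0,-15,0],[0,0,0]],
    [1,[0,-20,0],[0,0,0]],
    [1,[0,-20,0],[0,0,0]],
    [1,[0,-20,0],[0,0,0]],
    [1,[0,-10,0],[0,0,0]],
    [1,[0,0,0],[0,0,0]]
  ]
}}

```text
time_s: 13.37
tcp_pos: [0.5532, -0.0914, 0.1127]
tcp_rot: [[-0.992, 0.011, 0.129], [-0.129, -0.001, -0.992], [-0.011, -1.0, 0.002]]
ft_force: [-0.3, -0.1, -1.5]
width: 0.0001
```

```bash
python3 -c "
from h import *
plan(-16,30,110,60,4)
i=imaging.camera_info('wrist')
p,d=imaging.read_camera('wrist'); cv2.imwrite('pics/w16.png',p[:,:,::-1])
import pickle; pickle.dump(i,open('i2.pkl','wb'))
for t in ['spindle_nut','pocket_corner','vee_block','thumb_screw']: print(t,[(np.round(x['xyz'],4),w2p(x['xyz']),round(x['score'],2)) for x in nets.pinpoint('wrist',t)[:2]])
"
```

```text
now plate [ 3.2 36.4] z 112.7 face 59.8 F [-0.3 -0.1 -1.5] w 0.0001 t 13.3667
[[1,[3.8,0.6,-3.3],[-0.001,-0.001,-0.003]],[1,[3.8,0.6,-3.3],[-0.001,-0.001,-0.003]],[1,[3.8,0.7,-3.3],[-0.001,-0.001,-0.003]],[1,[3.8,0.7,-3.3],[-0.001,-0.001,-0.003]]]
spindle_nut [(array([ 0.6027, -0.0838,  0.0091]), array([27.3773937 , 80.27364645]), 0.85), (array([ 0.6689, -0.0171, -0.0024]), array([ 14.9374919 , 173.42180179]), 0.47)]
pocket_corner [(array([ 0.6323, -0.0868,  0.0115]), array([ 47.8178571 , 101.89186691]), 0.82)]
vee_block [(array([ 0.5605, -0.2256, -0.0042]), array([113.95764197, -39.69276805]), 0.91)]
thumb_screw [(array([ 0.6691, -0.0179, -0.0041]), array([ 15.69330235, 173.0920283 ]), 0.57)]
```

View pics/w16.png

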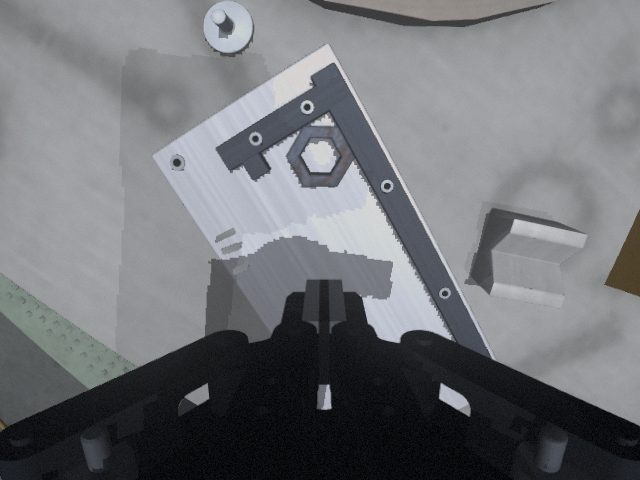

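```bash
python3 - <<'E'
import cv2
p=cv2.imread('pics/w16.png')
cv2.imwrite('pics/w16z.png',cv2.resize(p[50:210,205:375],None,fx=3.5,fy=3.5,interpolation=cv2.INTER_CUBIC))
E
```

```text
(no output)
```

View pics/w16z.png

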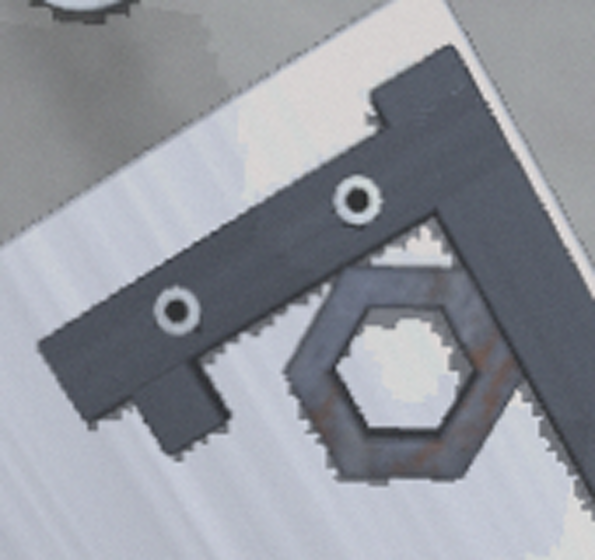

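```bash
python3 - <<'E'
from h import *
import pickle; i=pickle.load(open('i2.pkl','rb'))
f=lambda u,v,z: px2w('wrist',205+(u+.5)/3.5-.5,50+(v+.5)/3.5-.5,z=z,info=i)
c=np.mean([f(*v,.026) for v in [(349,267),(466,267),(519,372),(463,480),(343,480),(289,372)]],0)
k=f(435,211,.020); print(w2p(c),w2p(k),w2p(c)-w2p(k))
E
```

```text
[27.24899741 80.06443282] [ 44.69977325 100.19902963] [-17.45077584 -20.13459681]
```

Network and pixel geometry agree: the nut is home, flat, at (-17.5, -20.1) mm from the corner, and the hand is clear.

```bash
python3 -c "
from h import *
p,d=imaging.read_camera('top')
for t in ['vee_block','knurled_ring','thumb_screw']: print(t,[np.round(x['xyz'],4) for x in nets.pinpoint('top',t)[:1]])
o=readout.get_obs(); print(o['ft_force'],o['qvel'])
close_job()"
```

```text
vee_block [array([ 0.5596, -0.2231,  0.0024])]
knurled_ring [array([ 0.3709, -0.2394,  0.0011])]
thumb_screw []
[-0.34714172  0.59472086  0.57845323] [-1.09917965e-03 -2.33290726e-03 -2.38146468e-03 -5.21587081e-03
  8.41823669e-06  2.60026250e-03  3.97026623e-04]
the job is handed in; nothing more can be done
```

The nut is home in the corner pocket and lying flat, with the hand about 11 cm above the bench and touching nothing. I handed the job in at about 14 s of the 51 s allowed. No verdict is reported.

**What I did:** With the fingers shut, I pushed the nut straight across to the rail. It first jammed point-on between the fingers and the rail. A press with a small sideways slide turned it flat against the rail. I then dragged it along the rail with the fingers set at 60° to it, pressing it against the rail all the way, until it stopped on the end stop at about 10 N. Then I backed off and lifted clear.

**Last checks:**
- **Nut position:** From the picture, its centre is 17.5 mm from the rail face and 20.1 mm from the end stop. The network's nut position agrees, at 17.6 and 19.7 mm using the fitted plate pose. The end-stop distance is just over the 20 mm of the "home" description but inside the judged 22.5 mm.
- **Disagreement:** The network's own corner point was about 3 mm off, so I relied on the fitted plate pose and the pixel measurement instead.
- **Bystanders:** The vee block and ring in the final top picture, and the thumb screw in the last wrist picture, are within about 4 mm of where they started. That is within measuring error. The network missed the thumb screw in the final top picture.

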